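Lever a clipped battery cover loose with a pry bar

TASK

Take the flat-bladed pry bar from the bench, slide its blade into the gap between the battery cover's lip and the ledge of the grey control box, and push the handle down so that the bar levers over the ledge and the front of the cover springs up out of its catches. Touch the cover with the bar only, never with the gripper, then lay the bar back down flat on the bench, clear of the box, and let go; leave the other things on the bench alone.

Things in the scene. Friction and masses are not known exactly. Their poses are not given: they have to be found in the camera images.
- control_box: Grey plastic instrument box fixed to the bench, 110 (x) x 96 (y) x 132 (z) mm. Origin: centre of its underside; z up; -x is its front, which looks to the robot's left (world +y), give or take 20 degrees. From the front face (x = -55 mm) a ledge 60 mm wide (y) and 10 mm thick juts out 48 mm, its flat top at z = 104 mm: the fulcrum. The white cover lies in a recess on top.
- ledge_edge (a point): Middle of the ledge's outer top edge, the fulcrum (box frame -103, 0, 104 mm); axes as the box.
- battery_cover: Loose white plate 93 (x) x 70 (y) x 3 (z) mm, snapped into the box's top. Origin: centre of its underside, at box (-3.5, 0, 120) mm when seated; axes as the box. Its rear edge just rests in the recess; two sprung balls hold down its front corners. 4 to 10 N up on the lip forces it past them after about 8 mm; it then stays up on the balls, tilted, or may come off altogether.
- cover_lip (a point): Middle of the front edge, on the underside, of the cover's lip (cover frame -71.5, 0, 0 mm). The lip is 40 mm wide (y), 3 mm thick and overhangs the box's front face by 20 mm. The gap between lip underside (box z = 120 mm) and ledge top (104 mm) is 16 mm high.
- pry_bar: The prying tool lying on the bench, 180 mm long, about 0.12 kg: a straight yellow handle 80 (x) x 22 (y) x 24 (z) mm, and a flat steel blade 100 (x) x 16 (y) x 4 (z) mm. Origin: under the joint of handle and blade, at the handle's underside; handle towards -x, blade towards +x, blade mid-height z = 12 mm. (The similar screwdriver with a thin round shank is not for this job.)
- pry_grip (a point): Where to grip the handle, across its 22 mm width: on its centreline, 25 mm behind the front end of the handle (bar frame -25, 0, 12 mm).
- pry_tip (a point): Tip of the blade, mid thickness (bar frame 100, 0, 12 mm). With the tip 5 mm short of the box's front face, and the blade lying on the ledge, tilting the bar about the ledge's edge by some 30 to 34 degrees, handle down, frees the cover.
- screwdriver: Bystander: screwdriver with a yellow handle 95 x 24 x 24 mm and a round steel shank 6 mm thick, 90 mm long, towards +x. Origin on the underside where shank and handle meet.
- brush: Bystander: flat paint brush lying on the bench beyond the box. Origin on the underside.
- spray_can: Bystander: white spray can, 60 mm across, 160 mm tall, standing beyond the box. Origin: centre of its foot.

How it is judged (in metres and radians):
On the way, in this order (a step that is already met when the one before it is completed fails the run):
1. the pry bar bears on the cover and on the control box at the same time (levering) (contact force between pry_bar and battery_cover above 0.8 N and contact force between pry_bar and control_box above 0.8 N), for 0.02 s.
2. the cover's lip is more than 7 mm away from its seated place (distance of cover_lip from where it was at the start of the episode above 0.007 m), for 0.1 s.
At the end, for the whole second after the job is handed in: The cover is free of its catches (its lip more than 7 mm from its seated place) and at rest; the pry bar lies released, flat and still on the bench (grip and tip below 25 mm), touching neither box nor cover (distance of cover_lip from where it was at the start of the episode above 0.007 m and linear speed of each of battery_cover, pry_bar below 0.02 m/s and height (world z) of each of pry_grip, pry_tip below 0.025 m and contact force between pry_bar and control_box below 0.05 N and contact force between pry_bar and battery_cover below 0.05 N).
It fails at once if the gripper or arm pushes the cover (over 1 N) (contact force between any of the fingers, the arm and battery_cover above 1 N).
It fails at once if the screwdriver, brush or spray can is moved more than 20 mm (distance of any of screwdriver, brush, spray_can from where it was at the start of the episode above 0.02 m).
It fails at once if the spray can is tipped over (angle between spray_can's own z axis and vertical above 0.5 rad).
It also fails if it takes over 58 s, if anything falls off the work surface, if the arm or the gripper's body presses on something with over 40 N, if the wrist force passes 120 N, or if a joint passes its speed limit or range.

ROBOT

A 6-joint arm with a two-finger parallel gripper is mounted at the origin on the work surface. World frame = base frame: x ahead of the robot, y to its left, z up, the work surface at z = 0. Lengths are in mm, angles in degrees, forces in N, time in s.
With the tool pointing down it reaches from about 300 to 850 mm from the base axis. Payload 4.2 kg.
Tool frame: the origin (TCP) lies between the finger pads; the fingertips stand 14 mm ahead of it and the grasp point (between the pads) lies 5 mm behind it; z points along the fingers, y is the line along which they close (so a half turn about z gives the same grasp; the last joint's range is limited). The gripper opens to 91 mm and grips with 3 to 60 N. Pads are 32 mm wide; open, the fingers measure 118 mm over their backs; the gripper's body (76 mm by 178 mm) begins 60 mm behind the grasp point.
Start: joints at [62.166, 18.312, 89.639, -0, 72.044, -1.146], TCP at [258.258, 513.755, 227.976] pointing down, gripper open.
Joint ranges: [-177.97, 177.97], [-48.28, 115.42], [12.27, 149.76], [-77.06, 257.06], [2.81, 150.46], [-146.56, 146.56]. Speed limits (degrees/s): [147.25, 147.25, 180, 180, 180, 180].

INTERFACE

Orientations are given as [roll, pitch, yaw] about the fixed x, y, z axes, in that order (R = Rz(yaw) Ry(pitch) Rx(roll)).
In Python, from workcell import * gives the robot as it stands. The module is installed in compiled form; this text tells all that it offers.
- The arm moves only by the tool send_rows, never from a script. Its argument "deltas" is a list of rows, each a list of 2 entries, a list of its own where there are three numbers: the shift along the tool's x, y, z normalised to -1 to 1, where 1 is 0.5 m, then the turn, a rotation vector about the tool's x, y, z normalised to -1 to 1, where 1 is 0.5 rad. A call has 1 to 10 rows; each row shifts and turns the commanded pose from where the row before left it, along the tool's axes as they then stand; what a row does not reach is not made up. A row lasts 1/10 s, in which the tool goes at most 50 mm and 8.59 degrees, less where a joint would pass 70% of its speed; a pose out of reach is approached as far as the arm can. A call with a number of a shift or a turn outside -1 to 1 is refused whole. A call with a gripper value outside its range is refused whole. "grip" is the closure, from 0 (fully open) to 1 (shut), set as the call begins (left out, the last holds). The fingers move at their own pace and stop on an object; "grip_force" is the grip in N (left out, the last holds). Time passes only in rows, so rows that do not move let the fingers close. It gives the time, the measured TCP pose, the force, the opening and the grip force at its end, in the units of the state.
- state(): the state, without advancing time (a new reading comes with each control period).
- grab_frame(name): name is "scene" or "top" or "wrist"; returns the picture (400x640x3 uint8, red, green, blue); there is no depth.
- calibration(name): a dict with "mtx" (3x3 intrinsics, pixels), "R" (3x3) and "t" (3): a world point X has camera coordinates R X + t. Camera axes: x right, y down, z forward; pixel columns grow to the right and rows downward; lengths in mm; the calibration is good to about 2 mm. A picture is of the moment at which its call begins: read the wrist's pose just before it. calibration takes no time and is no camera call; for the wrist camera it gives the pose at the moment of the call.
- job_done(): hands the job in; it is judged then, once.
Trained networks look in the newest picture that a camera, given by its name, has taken for a name from the list of things; names that differ only in an ending like _2 or _b are one class to them, and where a whole thing is asked for, a point or a joint stands for the part that bears it (a point fixed in the world has none). Each returns a list of dicts, best first, with "p" (0 to 1); they miss things now and then, are a little off and sometimes report something else, mostly with a low value. They report only what shows in the picture. A call takes as long as a camera call.
- trace(camera, label): "pixels" (400x640 bool, what is visible of it) and "bbox" ([left, top, width, height] in pixels, round what is visible of it).
The state is a dict: "time_s": time; "qpos": joint angles; "qvel": joint speeds; "effort": joint torques, N m; "ee_pos": TCP position; "ee_rot": TCP orientation; "force": force on the tool from outside, world axes, zero at the start; "torque": the same for the moment, N m; "gripper_width": finger opening in mm; "gripper_force": force on a finger pad.
Only numpy, scipy, OpenCV 4.12 (cv2) and the standard library are available. Lean on these libraries where they do the work, as an engineer would, in place of code of your own. Each camera call takes 0.05 s, during which the arm holds its last target. There are 200 camera calls.

## Working session

There is one attempt and no reset: what is moved stays moved. The work goes in short steps, Python scripts to look and compute and a tool call to move; the robot and the scene stay as the last step left them, time stands still between calls to the robot, and variables do not carry over. Pictures are saved under pics/ and viewed, at most 10 in all, crops included, and the job is handed in when it is done.

Besides the shell and the picture viewer there is one more tool, called after "Request:" as name(argument=value, ...), one argument or row to a line, values as JSON. send_rows: Moves the arm, as the interface text tells. Scaled input: -1 to 1 covers 0.5 m each way for a shift and 0.5 rad each way for a turn. Its arguments: {"type":"object","properties":{"deltas":{"type":"array","items":{"type":"array"}},"grip":{"type":"number"},"grip_force":{"type":"number"}},"required":["deltas"]}

```bash
mkdir -p pics; python3 - <<'E'
from workcell import *
import cv2, numpy as np
s=state(); print(s['time_s'],s['ee_pos'],s['ee_rot'],s['gripper_width'])
for c in ['scene','top']:
    f=grab_frame(c); cv2.imwrite(f'pics/{c}0.png',f[:,:,::-1])
    k=calibration(c); print(c,np.round(k['mtx'],1).tolist(),np.round(k['R'],3).tolist(),np.round(k['t'],1).tolist())
    for n in ['pry_bar','control_box','battery_cover','screwdriver']:
        for d in trace(c,n)[:2]: print(n,round(d['p'],2),d['bbox'],int(d['pixels'].sum()))
E
```

```text
0.0 [258.03806515 513.32832745 227.13782623] [-1.79901712e+02 -1.90487100e-03  1.53311169e+02] 91.49107242285784
scene [[403.5, 0.0, 320.4], [0.0, 403.5, 196.0], [0.0, 0.0, 1.0]] [[0.331, 0.943, 0.019], [0.546, -0.175, -0.82], [-0.77, 0.282, -0.573]] [-210.3, -245.0, 1373.4]
pry_bar 0.83 [356.3, 173.3, 61.4, 18.9] 544
control_box 0.67 [184.4, 176.6, 83.4, 78.4] 3480
battery_cover 0.64 [197.8, 185.6, 57.5, 19.8] 879
screwdriver 0.93 [380.9, 201.5, 78.1, 14.7] 529
top [[435.6, 0.0, 308.7], [0.0, 435.6, 200.5], [0.0, 0.0, 1.0]] [[0.022, -1.0, 0.02], [-0.984, -0.025, -0.176], [0.177, -0.016, -0.984]] [-13.8, 605.0, 953.4]
pry_bar 0.66 [167.4, 243.0, 74.2, 16.6] 650
control_box 0.85 [350.9, 189.5, 79.3, 53.1] 1821
battery_cover 0.75 [368.2, 192.1, 53.9, 42.8] 1592
screwdriver 0.85 [165.7, 187.0, 74.1, 23.3] 422
```

```bash
python3 - <<'E'
import cv2
a=cv2.imread('pics/top0.png')[130:310,130:450]; b=cv2.imread('pics/scene0.png')[130:280,160:480]
import numpy as np
cv2.imwrite('pics/both.png',np.vstack([cv2.resize(a,(711,320 and 400),interpolation=cv2.INTER_CUBIC)[:,:],]) )
cv2.imwrite('pics/both.png',cv2.resize(np.vstack([a,b[:120]]),None,fx=2,fy=2,interpolation=cv2.INTER_CUBIC))
E
```

```text
(no output)
```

View pics/both.png

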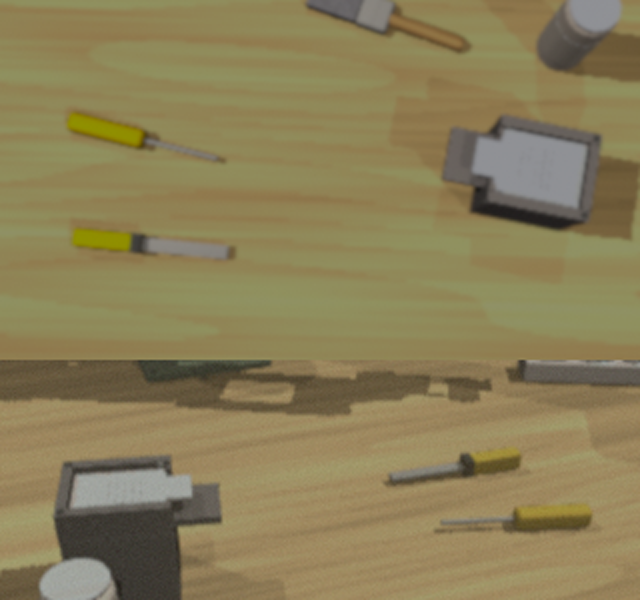

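View pics/top0.png

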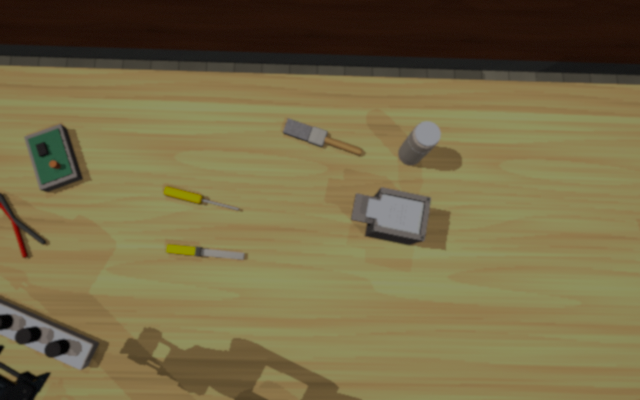

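The top view shows the pry bar (166–244, 249–256) with its blade pointing right towards the box (352–430, 190–243). The ledge is on the box's left side, and the screwdriver (165–241, 187–210) lies on the far side of the bar. Next I'll fit silhouettes to get the poses.

```bash
cat > h.py <<'E'
from workcell import *
import cv2, numpy as np
from scipy.optimize import minimize
from scipy.spatial.transform import Rotation as Ro
def bx(x0,x1,y0,y1,z0,z1): return np.array([[x,y,z] for x in(x0,x1) for y in(y0,y1) for z in(z0,z1)],float)
BAR=[bx(-80,0,-11,11,0,24),bx(0,100,-8,8,10,14)]
COV=[bx(-50,43,-35,35,120,123),bx(-75,-50,-20,20,120,123)]
BOX=[bx(-55,55,-48,48,0,132),bx(-103,-55,-30,30,94,104),COV[1]]
def pose(p):
    R=Ro.from_euler('z',p[2],degrees=True).as_matrix(); return R,np.array([p[0],p[1],0])
def sil(model,p,k,S=4):
    R,t=pose(p); im=np.zeros((400*S,640*S),np.uint8)
    for b in model:
        X=(b@R.T+t)@np.array(k['R']).T+np.array(k['t']); u=X@np.array(k['mtx']).T; u=u[:,:2]/u[:,2:]
        h=cv2.convexHull((((u+.5)*S-.5)*16).round().astype(np.int32)); cv2.fillConvexPoly(im,h,1,shift=4)
    return im
def fit(model,p0,views):
    M=[(cv2.resize(m.astype(np.uint8),None,fx=4,fy=4,interpolation=cv2.INTER_NEAREST),k) for m,k in views]
    def f(p):
        c=0
        for m,k in M:
            s=sil(model,p,k); c+=1-(s&m).sum()/((s|m).sum())
        return c/len(M)
    best=None
    for d in (0,6,-6):
        r=minimize(f,np.array(p0)+[0,0,d],method='Nelder-Mead',options=dict(initial_simplex=np.array(p0)+[0,0,d]+np.array([[0,0,0],[15,0,0],[0,15,0],[0,0,8]]),xatol=.1,fatol=1e-4))
        if best is None or r.fun<best.fun: best=r
    return np.round(best.x,2),round(best.fun,3)
def back(k,uv,z):
    R=np.array(k['R']);t=np.array(k['t']);d=R.T@np.linalg.inv(k['mtx'])@np.array([*uv,1]);c=-R.T@t
    return c+d*(z-c[2])/d[2]
E
cat > m.py <<'E'
from h import *
V={}
for c in ['scene','top']:
    grab_frame(c); k=calibration(c)
    g=lambda n:trace(c,n)[0]['pixels']
    V[c]=dict(k=k,bar=g('pry_bar'),cov=g('battery_cover'),box=g('control_box'))
    V[c]['box']=V[c]['box']|V[c]['cov']
k=V['top']['k']
tip=back(k,(241,256),12);hd=back(k,(166,249),12);d=tip-hd
j=hd+d*80/180; print(tip,hd)
pb=[j[0],j[1],np.degrees(np.arctan2(d[1],d[0]))]
c=back(k,(397,214),123); p0=[c[0],c[1],-90]
for vs in (['top'],['scene'],['top','scene']):
    print(vs,'bar',fit(BAR,pb,[(V[v]['bar'],V[v]['k']) for v in vs]),'cov',fit(COV,p0,[(V[v]['cov'],V[v]['k']) for v in vs]),'box',fit(BOX,p0,[(V[v]['box'],V[v]['k']) for v in vs]))
E
python3 m.py
```

```text
[476.17292925 155.82357113  12.        ] [488.47404822 332.11522086  12.        ]
['top'] bar (array([484.06, 249.61, -94.45]), np.float64(0.151)) cov (array([ 568.44, -197.64, -100.06]), np.float64(0.054)) box (array([ 567.65, -197.55,  -99.94]), np.float64(0.039))
['scene'] bar (array([480.17, 251.46, -91.78]), np.float64(0.108)) cov (array([ 555.02, -194.72, -108.98]), np.float64(0.207)) box (array([ 564.33, -196.49,  -98.87]), np.float64(0.187))
['top', 'scene'] bar (array([483.34, 249.86, -94.08]), np.float64(0.168)) cov (array([ 566.84, -197.61,  -99.49]), np.float64(0.163)) box (array([ 567.74, -197.19,  -99.55]), np.float64(0.119))
```

Request:
send_rows(
  deltas=[
    [[0,0,0],[0,0,0.2945]],
    [[0,0,0],[0,0,0.2945]],
    [[0,0,0],[0,0,0.2945]],
    [[0,0,0],[0,0,0.2945]],
    [[0,0,0],[0,0,0.2945]],
    [[0,0,0],[0,0,0.2945]],
    [[0,0,0],[0,0,0.2945]],
    [[0,0,0],[0,0,0.2945]],
  ],
  grip=0,
)

```text
time_s: 1.7
ee_pos: [258.2, 513.7, 228.0]
ee_rot: [180.0, -0.0, 85.5]
force: [0.6, -0.8, -0.0]
gripper_width: 91.2
gripper_force: 0.0
```

Request:
send_rows(
  deltas=[
    [[-0.055,0.061,0],[0,0,0]],
    [[-0.055,0.061,0],[0,0,0]],
    [[-0.055,0.061,0],[0,0,0]],
    [[-0.055,0.061,0],[0,0,0]],
    [[-0.055,0.061,0],[0,0,0]],
    [[-0.055,0.061,0],[0,0,0]],
    [[-0.055,0.061,0],[0,0,0]],
    [[-0.055,0.061,0],[0,0,0]],
    [[0,0,0],[0,0,0]],
    [[0,0,0],[0,0,0]],
  ],
)

```text
time_s: 2.7
ee_pos: [485.8, 276.1, 227.8]
ee_rot: [-180.0, -0.0, 85.7]
force: [-0.3, -0.2, 0.5]
gripper_width: 91.1
gripper_force: 0.0
```

```bash
python3 - <<'E'
from h import *
s=state(); print(s['time_s'],s['ee_pos'],s['ee_rot'],s['qpos'])
k=calibration('wrist'); f=grab_frame('wrist'); cv2.imwrite('pics/w1.png',f[:,:,::-1])
R=np.array(k['R']); print('cam c',-R.T@k['t'],R[2],k['mtx'][0])
b=trace('wrist','pry_bar'); print([(d['p'],d['bbox']) for d in b])
print(fit(BAR,[483.5,249.8,-94.2],[(b[0]['pixels'],k)]))
E
```

```text
2.7 [485.79957426 276.0937711  227.81980169] [-1.79960629e+02 -2.37174809e-02  8.56987281e+01] [2.84077923e+01 1.68653596e+01 9.17752958e+01 4.35089016e-02
 7.13796609e+01 3.26951566e+01]
cam c [490.63913631 342.25337997 383.57494086] [-0.01908677 -0.23663335 -0.97141153] [288.50218486   0.         317.19611919]
[(0.55, [309.2, 140.1, 17.0, 102.9])]
(array([482.57, 250.26, -94.4 ]), np.float64(0.203))
```

View pics/w1.png

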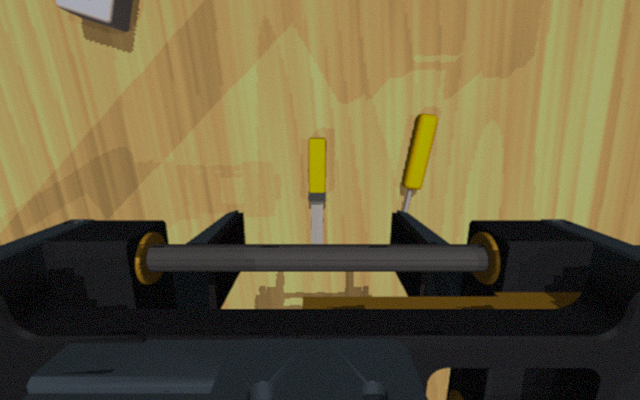

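The wrist view shows the handle at columns 309–327, rows 139–200, centred between the fingers. The screwdriver (405–435) is clear of them. I'll go down and grip.

Request:
send_rows(
  deltas=[
    [[-0.0023,-0.0016,0.084],[0,0,0]],
    [[0,0,0.084],[0,0,0]],
    [[0,0,0.084],[0,0,0]],
    [[0,0,0.084],[0,0,0]],
    [[0,0,0.05],[0,0,0]],
    [[0,0,0.036],[0,0,0]],
    [[0,0,0],[0,0,0]],
  ],
)

```text
time_s: 3.5
ee_pos: [483.5, 276.8, 15.9]
ee_rot: [-179.9, 0.0, 86.0]
force: [0.2, 0.1, 0.1]
gripper_width: 91.1
gripper_force: 0.0
```

Request:
send_rows(
  deltas=[
    [[0,0,0],[0,0,0]],
    [[0,0,0],[0,0,0]],
    [[0,0,0],[0,0,0]],
    [[0,0,0],[0,0,0]],
    [[0,0,0],[0,0,0]],
    [[0,0,0],[0,0,0]],
    [[0,0,0],[0,0,0]],
    [[0,0,0],[0,0,0]],
  ],
  grip=1,
  grip_force=45,
)

```text
time_s: 4.3
ee_pos: [484.8, 275.4, 17.0]
ee_rot: [180.0, -0.0, 85.8]
force: [-0.7, 0.1, -0.3]
gripper_width: 30.4
gripper_force: 0.0
```

Request:
send_rows(
  deltas=[
    [[0,0,0],[0,0,0]],
    [[0,0,0],[0,0,0]],
    [[0,0,0],[0,0,0]],
    [[0,0,0],[0,0,0]],
  ],
)

```text
time_s: 4.7
ee_pos: [484.8, 275.4, 17.0]
ee_rot: [180.0, -0.0, 85.8]
force: [0.2, -0.0, -0.7]
gripper_width: 21.5
gripper_force: 45.0
```

Request:
send_rows(
  deltas=[
    [[0,0,-0.06],[0,0,0]],
    [[0,0,-0.09],[0,0,0]],
    [[0,0,-0.09],[0,0,0]],
    [[0,0,-0.06],[0,0,0]],
    [[0,0,0],[0,0,0]],
    [[0,0,0],[0,0,0]],
  ],
)

```text
time_s: 5.3
ee_pos: [484.3, 275.3, 166.8]
ee_rot: [-180.0, -0.0, 85.8]
force: [0.2, -0.4, -2.1]
gripper_width: 21.9
gripper_force: 45.0
```

```bash
python3 - <<'E'
from h import *
s=state(); print(s['time_s'],s['ee_pos'],s['ee_rot'],s['force'],s['gripper_width'])
# preinsert target: grip at box (-225,0), bar aligned
for b in ([567.5,-197.4,-99.8],):
    R,t=pose(b)
    for X in ([-103,0,0],[-185,0,0],[-225,0,0]): print(R@X+t)
E
```

```text
5.3 [484.28788634 275.26963537 166.76679521] [-1.79990718e+02 -2.47592840e-03  8.58142198e+01] [ 0.17310328 -0.35517336 -2.09741872] 21.866231280054613
[585.03157841 -95.90298646   0.        ]
[598.98875735 -15.09953878   0.        ]
[605.79713731  24.31677716   0.        ]
```

Request:
send_rows(
  deltas=[
    [[0,0,0],[0,0,0.195]],
    [[-0.0605,0.0464,0.0142],[0,0,0]],
    [[-0.0605,0.0464,0.0142],[0,0,0]],
    [[-0.0605,0.0464,0.0142],[0,0,0]],
    [[-0.0605,0.0464,0.0142],[0,0,0]],
    [[-0.0605,0.0464,0.0142],[0,0,0]],
    [[-0.0605,0.0464,0.0142],[0,0,0]],
    [[-0.0605,0.0464,0.0142],[0,0,0]],
    [[0,0,0],[0,0,0]],
    [[0,0,0],[0,0,0]],
  ],
)

```text
time_s: 6.3
ee_pos: [607.3, 38.5, 114.5]
ee_rot: [-179.7, 0.0, 80.1]
force: [0.2, -0.3, -1.4]
gripper_width: 21.9
gripper_force: 45.0
```

```bash
python3 - <<'E'
from h import *
s=state(); print(s['time_s'],s['ee_pos'],s['ee_rot'],s['force'],s['gripper_width'])
k=calibration('wrist');w=grab_frame('wrist')
def ann(c,f):
    kk=calibration(c); t=np.array(s['ee_pos'])
    x=Ro.from_euler('xyz',s['ee_rot'],degrees=True).as_matrix()[:,0]
    tip=t-x*125.3-[0,0,5]; R,tt=pose([567.5,-197.4,-99.8])
    f=f[:,:,::-1].copy()
    pts=[tip]+[R@np.array(q)+tt for q in([-103,30,104],[-103,-30,104],[-75,-20,120],[-75,20,120])]
    for i,q in enumerate(pts):
        u=np.array(kk['mtx'])@(np.array(kk['R'])@q+kk['t']);u=u[:2]/u[2]; f[int(round(u[1])),int(round(u[0]))]=(0,0,255) if i else (0,255,0)
    return f
a=ann('top',grab_frame('top'))[180:260,290:450]; b=ann('scene',grab_frame('scene'))[165:245,180:340]
cv2.imwrite('pics/pre.png',cv2.resize(np.vstack([a,b]),None,fx=3.75,fy=3.75,interpolation=cv2.INTER_NEAREST))
for c in('top','scene'):print([(d['p'],d['bbox']) for d in trace(c,'pry_bar')])
E
```

```text
6.3 [607.32832564  38.5059156  114.45689622] [-1.79683410e+02  3.66420665e-02  8.01164603e+01] [ 0.20140378 -0.31768852 -1.40757584] 21.88566934674219
[(0.53, [309.4, 196.0, 36.3, 12.0])]
[(0.65, [276.2, 182.3, 84.6, 15.5])]
```

View pics/pre.png

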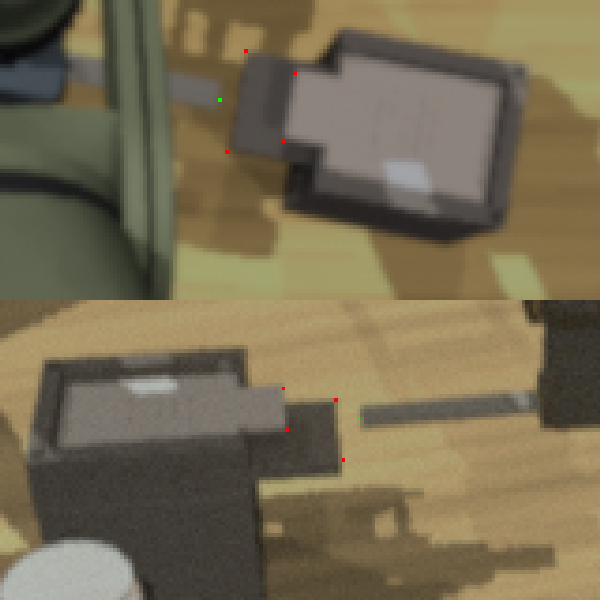

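The blade is aligned with the ledge and sits level with the gap, and the overlay is within about 1 px. I'll insert it now.

Request:
send_rows(
  deltas=[
    [[0,0,0],[0,0,0]],
    [[-0.02,0,0],[0,0,0]],
    [[-0.02,0,0],[0,0,0]],
    [[-0.02,0,0],[0,0,0]],
    [[-0.02,0,0],[0,0,0]],
    [[-0.02,0,0],[0,0,0]],
    [[-0.01,0,0],[0,0,0]],
    [[0,0,0],[0,0,0]],
    [[0,0,0],[0,0,0]],
  ],
)

```text
time_s: 7.45
ee_pos: [599.5, -15.0, 117.3]
ee_rot: [180.0, -0.0, 80.2]
force: [0.4, 0.5, -1.7]
gripper_width: 21.5
gripper_force: 45.0
```

Request:
send_rows(
  deltas=[
    [[0,0,0.006],[0,0,0]],
    [[0,0,0.003],[0,0,0]],
    [[0,0,0.002],[0,0,0]],
    [[0,0,0],[0,0,0]],
    [[0,0,0],[0,0,0]],
  ],
)

```text
time_s: 7.95
ee_pos: [599.5, -14.6, 112.0]
ee_rot: [180.0, -0.0, 80.2]
force: [-1.3, 2.1, 2.0]
gripper_width: 21.5
gripper_force: 45.0
```

```bash
python3 - <<'E'
from h import *
s=state(); print(s['time_s'],s['ee_pos'],s['ee_rot'],s['force'],s['torque'])
a=grab_frame('top')[180:260,290:450,::-1]; b=grab_frame('scene')[165:245,180:340,::-1]
cv2.imwrite('pics/ins.png',cv2.resize(np.vstack([a,b]),None,fx=3.75,fy=3.75,interpolation=cv2.INTER_NEAREST))
E
```

```text
7.95 [599.527666   -14.62227365 112.01532176] [ 1.79988133e+02 -2.59850757e-02  8.02365815e+01] [-1.28150318  2.07205058  1.96222744] [-0.14491505  0.25805815 -0.09940724]
```

View pics/ins.png

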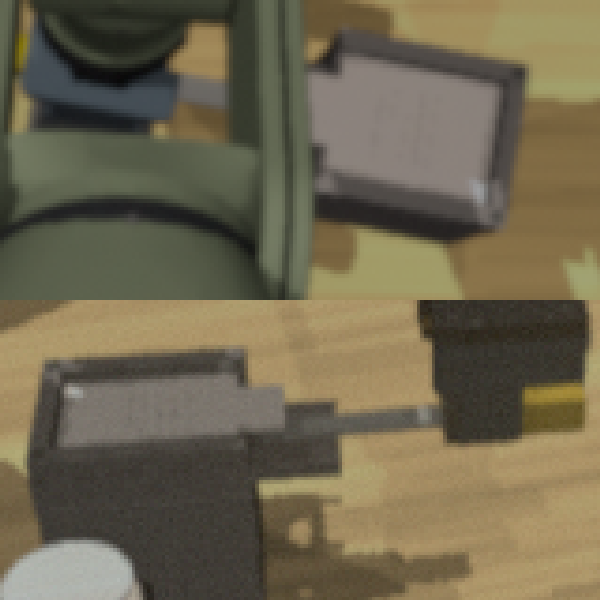

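There is contact with the ledge at TCP z ≈ 112, and the tip is under the lip. I'll lever about the ledge edge in 4° rows, then slower.

Request:
send_rows(
  deltas=[
    [[0.0007,0,0.0116],[0,-0.14,0]],
    [[0.0007,0,0.0116],[0,-0.14,0]],
    [[0.0007,0,0.0116],[0,-0.14,0]],
    [[0.0007,0,0.0116],[0,-0.14,0]],
    [[0.0007,0,0.0116],[0,-0.14,0]],
    [[0,0,0],[0,0,0]],
    [[0,0,0],[0,0,0]],
  ],
)

```text
time_s: 8.75
ee_pos: [599.5, -16.3, 82.7]
ee_rot: [180.0, 19.9, 80.3]
force: [1.6, 1.2, -1.2]
gripper_width: 21.8
gripper_force: 45.0
```

Request:
send_rows(
  deltas=[
    [[0.0003,0,0.0058],[0,-0.07,0]],
    [[0.0003,0,0.0058],[0,-0.07,0]],
    [[0.0003,0,0.0058],[0,-0.07,0]],
    [[0,0,0],[0,0,0]],
    [[0,0,0],[0,0,0]],
  ],
)

```text
time_s: 9.25
ee_pos: [598.6, -20.4, 75.0]
ee_rot: [180.0, 26.0, 80.2]
force: [1.1, 1.6, -0.6]
gripper_width: 21.7
gripper_force: 45.0
```

Request:
send_rows(
  deltas=[
    [[0.0003,0,0.0058],[0,-0.07,0]],
    [[0.0003,0,0.0058],[0,-0.07,0]],
    [[0.0003,0,0.0058],[0,-0.07,0]],
    [[0,0,0],[0,0,0]],
    [[0,0,0],[0,0,0]],
  ],
)

```text
time_s: 9.75
ee_pos: [597.9, -23.5, 66.7]
ee_rot: [-180.0, 32.1, 80.3]
force: [-0.5, -0.3, -1.0]
gripper_width: 21.8
gripper_force: 45.0
```

```bash
python3 - <<'E'
from h import *
s=state(); print(s['time_s'],s['ee_pos'],s['ee_rot'],s['force'],s['torque'])
b=grab_frame('scene')[155:255,180:340,::-1]
cv2.imwrite('pics/lev.png',cv2.resize(b,None,fx=5,fy=5,interpolation=cv2.INTER_CUBIC))
E
```

```text
9.75 [597.90203762 -23.50749704  66.7297739 ] [-179.97124499   32.07219182   80.25150039] [-0.48375345 -0.26051361 -1.03585465] [ 0.2389703   0.02093907 -0.05096369]
```

View pics/lev.png

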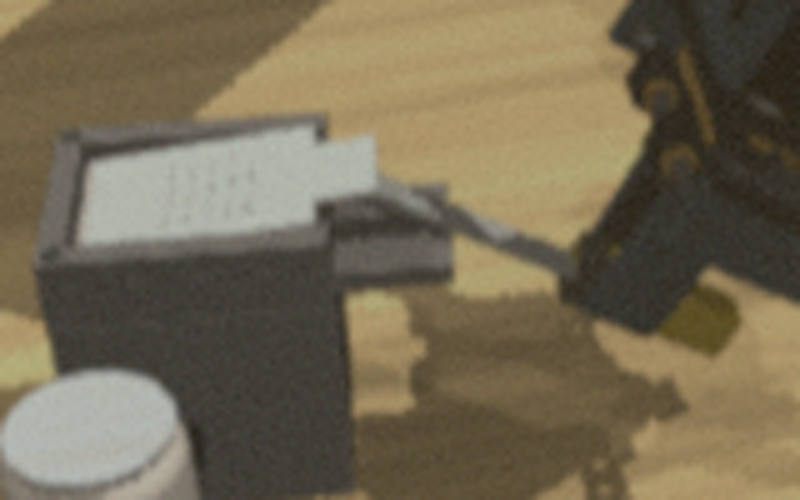

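The scene view shows the lip raised (corner near 375,138), with the blade tilted over the ledge edge (445,200). I'll tilt a little more for margin, then withdraw.

Request:
send_rows(
  deltas=[
    [[0.0003,0,0.0058],[0,-0.07,0]],
    [[0.0002,0,0.004],[0,-0.035,0]],
    [[0,0,0],[0,0,0]],
    [[0,0,0],[0,0,0]],
  ],
)

```text
time_s: 10.2
ee_pos: [597.7, -25.8, 62.7]
ee_rot: [180.0, 35.1, 80.2]
force: [1.2, 1.0, 1.7]
gripper_width: 22.0
gripper_force: 45.0
```

```bash
python3 - <<'E'
from h import *
s=state(); print(s['time_s'],s['ee_pos'],s['ee_rot'],s['force'],s['torque'])
b=grab_frame('scene');k=calibration('scene'); b=b[:,:,::-1].copy()
R,t=pose([567.5,-197.4,-99.8])
for z in (120,127,134,141):
  for y in(-20,20):
    u=np.array(k['mtx'])@(np.array(k['R'])@(R@[-75,y,z]+t)+k['t']);u=u[:2]/u[2]; b[int(round(u[1])),int(round(u[0]))]=(0,0,255) if z==120 else (0,255,0)
b=b[155:255,180:340]
cv2.imwrite('pics/lev2.png',cv2.resize(b,None,fx=5,fy=5,interpolation=cv2.INTER_NEAREST))
E
```

```text
10.2 [597.74280301 -25.84362957  62.68182607] [179.98346076  35.09665823  80.24783457] [1.19871467 0.97357808 1.68475098] [ 0.05558019  0.05789882 -0.00420575]
```

View pics/lev2.png

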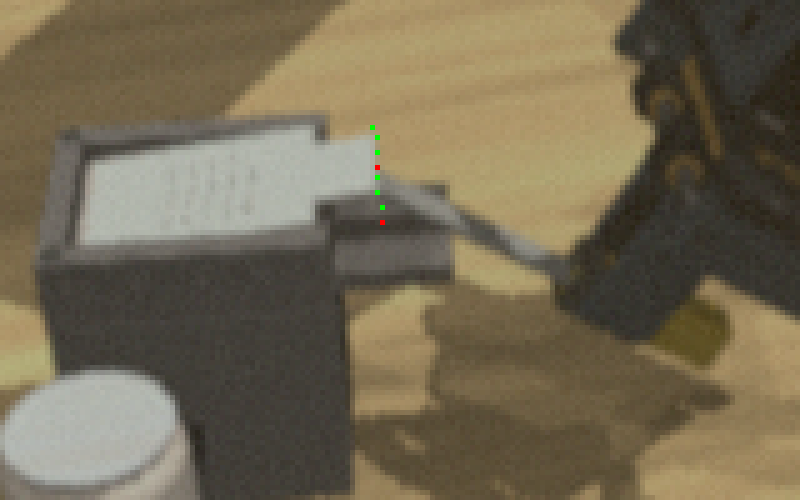

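The lip underside is now at about z 132–134, roughly 12 mm up. I'll tilt back about the ledge and withdraw along the blade.

Request:
send_rows(
  deltas=[
    [[-0.0007,0,-0.0116],[0,0.14,0]],
    [[-0.0007,0,-0.0116],[0,0.14,0]],
    [[-0.0007,0,-0.0116],[0,0.14,0]],
    [[-0.0007,0,-0.0116],[0,0.14,0]],
    [[-0.0007,0,-0.0116],[0,0.14,0]],
    [[-0.0007,0,-0.0116],[0,0.14,0]],
    [[0,0,-0.003],[0,0,0]],
    [[0,0,0],[0,0,0]],
  ],
)

```text
time_s: 11.05
ee_pos: [599.5, -13.6, 96.1]
ee_rot: [-180.0, 11.1, 80.2]
force: [0.1, 0.4, -1.2]
gripper_width: 21.7
gripper_force: 45.0
```

Request:
send_rows(
  deltas=[
    [[0.02,0,0],[0,0,0]],
    [[0.03,0,0],[0,0,0]],
    [[0.03,0,0],[0,0,0]],
    [[0.04,0,0],[0,0,0]],
    [[0.04,0,0],[0,0,0]],
    [[0,0,0],[0,0,0]],
    [[0,0,0],[0,0,0]],
  ],
)

```text
time_s: 11.75
ee_pos: [613.1, 65.3, 80.5]
ee_rot: [-180.0, 11.1, 80.3]
force: [0.5, -0.7, -1.5]
gripper_width: 21.6
gripper_force: 45.0
```

```bash
python3 - <<'E'
from h import *
s=state(); print(s['time_s'],s['ee_pos'],s['ee_rot'],s['force'])
b=grab_frame('scene');k=calibration('scene'); b=b[:,:,::-1].copy()
R,t=pose([567.5,-197.4,-99.8])
for z in (120,127,134,141):
  for y in(-20,20):
    u=np.array(k['mtx'])@(np.array(k['R'])@(R@[-75,y,z]+t)+k['t']);u=u[:2]/u[2]; b[int(round(u[1])),int(round(u[0]))]=(0,0,255) if z==120 else (0,255,0)
b=b[155:255,180:340]
cv2.imwrite('pics/free.png',cv2.resize(b,None,fx=5,fy=5,interpolation=cv2.INTER_NEAREST))
E
```

```text
11.75 [613.05051923  65.28343649  80.497943  ] [-179.96456373   11.06333494   80.34831033] [ 0.48589305 -0.69612041 -1.5164061 ]
```

View pics/free.png

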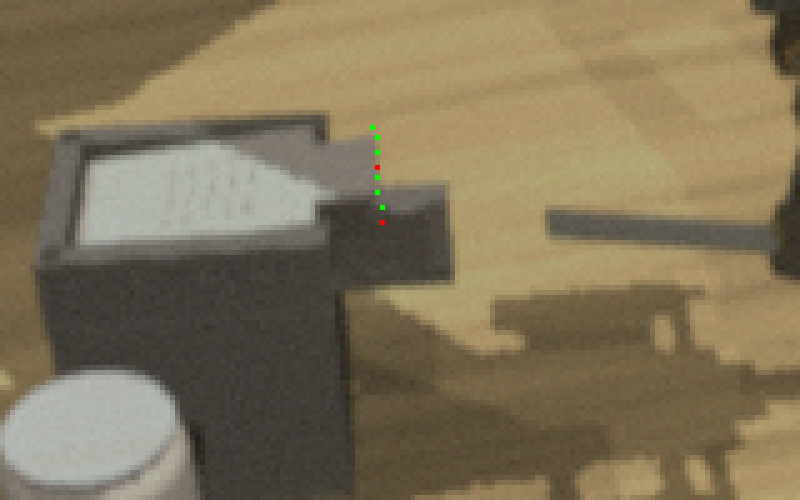

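The cover stays up with its lip corner at (375,140), and the blade is clear of it. I'll carry the bar back to where it lay.

Request:
send_rows(
  deltas=[
    [[0,0,-0.02],[0,0.194,0]],
    [[0,0,-0.02],[0,0.194,0]],
    [[0,0,0],[0,0,-0.193]],
    [[0.0571,-0.041,0],[0,0,0]],
    [[0.0571,-0.041,0],[0,0,0]],
    [[0.0571,-0.041,0],[0,0,0]],
    [[0.0571,-0.041,0],[0,0,0]],
    [[0.0571,-0.041,0],[0,0,0]],
    [[0.0571,-0.041,0],[0,0,0]],
    [[0.0571,-0.041,0],[0,0,0]],
  ],
)

```text
time_s: 12.8
ee_pos: [484.6, 277.2, 101.4]
ee_rot: [180.0, -0.1, 85.7]
force: [0.4, 0.7, -1.1]
gripper_width: 21.8
gripper_force: 45.0
```

Request:
send_rows(
  deltas=[
    [[0,0,0],[0,0,0]],
    [[0,0,0],[0,0,0]],
    [[0,0,0],[0,0,0]],
  ],
)

```text
time_s: 13.1
ee_pos: [485.8, 275.9, 101.2]
ee_rot: [180.0, -0.1, 85.7]
force: [0.4, -0.8, -1.8]
gripper_width: 21.8
gripper_force: 45.0
```

```bash
python3 - <<'E'
from h import *
s=state(); print(s['time_s'],s['ee_pos'],s['ee_rot'],s['force'])
b=grab_frame('scene');k=calibration('scene'); b=b[:,:,::-1].copy()
T=np.array(s['ee_pos']);R=Ro.from_euler('xyz',s['ee_rot'],degrees=True).as_matrix()
for q in ([-125,0,5],[-60,0,5],[55,0,5],[55,0,17]):
    u=np.array(k['mtx'])@(np.array(k['R'])@(T+R@q)+k['t']);u=u[:2]/u[2]; print(u); b[int(round(u[1])),int(round(u[0]))]=(0,0,255)
u=u.astype(int);b=b[u[1]-50:u[1]+50,u[0]-100:u[0]+60]
cv2.imwrite('pics/lay.png',cv2.resize(b,None,fx=5,fy=5,interpolation=cv2.INTER_NEAREST))
E
```

```text
13.1 [485.82205229 275.90225969 101.15510241] [ 1.79958272e+02 -6.84478207e-02  8.57072974e+01] [ 0.44803163 -0.80406031 -1.82278503]
[357.78979985 159.38902658]
[382.35826968 156.41083553]
[424.14109569 151.34591943]
[423.37503633 155.45259362]
```

View pics/lay.png

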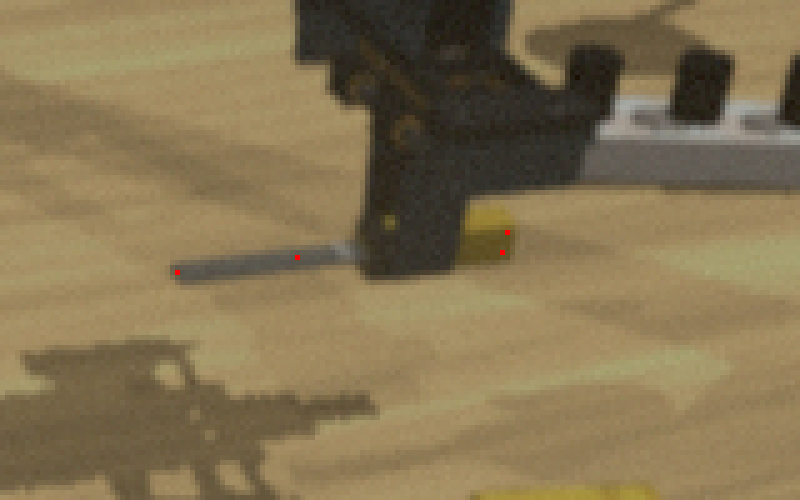

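The bar has not slipped: tip, blade and handle end all fall on the predicted points. I'll lower it 84 mm and release.

Request:
send_rows(
  deltas=[
    [[0,0,0.06],[0,0,0]],
    [[0,0,0.06],[0,0,0]],
    [[0,0,0.03],[0,0,0]],
    [[0,0,0.012],[0,0,0]],
    [[0,0,0.005],[0,0,0]],
    [[0,0,0],[0,0,0]],
    [[0,0,0],[0,0,0]],
    [[0,0,0],[0,0,0]],
  ],
)

```text
time_s: 13.95
ee_pos: [485.9, 277.2, 18.4]
ee_rot: [179.9, -0.1, 85.8]
force: [0.5, 0.3, -1.1]
gripper_width: 21.8
gripper_force: 45.0
```

Request:
send_rows(
  deltas=[
    [[0,0,0],[0,0,0]],
    [[0,0,0],[0,0,0]],
    [[0,0,0],[0,0,0]],
    [[0,0,0],[0,0,0]],
    [[0,0,0],[0,0,0]],
    [[0,0,0],[0,0,0]],
    [[0,0,0],[0,0,0]],
    [[0,0,0],[0,0,0]],
    [[0,0,0],[0,0,0]],
    [[0,0,0],[0,0,0]],
  ],
  grip=0,
)

```text
time_s: 14.95
ee_pos: [485.3, 277.0, 17.5]
ee_rot: [180.0, -0.1, 85.8]
force: [0.3, -0.5, 0.6]
gripper_width: 91.1
gripper_force: 0.0
```

Request:
send_rows(
  deltas=[
    [[0,0,-0.03],[0,0,0]],
    [[0,0,-0.08],[0,0,0]],
    [[0,0,-0.08],[0,0,0]],
    [[0,0,-0.08],[0,0,0]],
    [[0,0,0],[0,0,0]],
    [[0,0,0],[0,0,0]],
    [[0,0,0],[0,0,0]],
  ],
)

```text
time_s: 15.65
ee_pos: [484.3, 276.3, 151.1]
ee_rot: [-179.9, -0.0, 85.8]
force: [-0.4, -0.9, -0.4]
gripper_width: 91.0
gripper_force: 0.0
```

```bash
python3 - <<'E'
from h import *
s=state(); print(s['time_s'],s['ee_pos'],s['gripper_width'],s['force'])
k=calibration('wrist');grab_frame('wrist')
print([(d['p'],fit(BAR,[484,250,-94.3],[(d['pixels'],k)])) for d in trace('wrist','pry_bar')[:1]])
grab_frame('scene');k=calibration('scene')
print([(d['p'],d['bbox'],fit(BAR,[484,250,-94.3],[(d['pixels'],k)])) for d in trace('scene','pry_bar')[:1]])
print([(d['p'],d['bbox']) for d in trace('scene','battery_cover')[:1]],[(d['p'],d['bbox']) for d in trace('scene','screwdriver')[:1]])
E
```

```text
15.65 [484.27603719 276.28155202 151.14912406] 90.97162989307876 [-0.44610301 -0.86109071 -0.42275462]
[(0.7, (array([484.18, 252.55, -94.29]), np.float64(0.179)))]
[(0.73, [360.5, 172.4, 59.8, 18.1], (array([481.09, 251.38, -93.93]), np.float64(0.116)))]
[(0.85, [198.2, 179.7, 57.9, 20.5])] [(0.66, [378.5, 200.4, 78.5, 18.1])]
```

```bash
python3 -c "
from workcell import *
print(job_done())"
```

```text
the job is handed in; nothing more can be done
None
```

I levered the cover's front up out of its catches (the lip stays roughly 12 mm up, estimated from the camera), laid the bar flat on the bench where it started and let go, and handed the job in at about 16 s; no verdict came back.

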